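# Unbolt the yellow tube rack with the hooked rod

### The job

The bolt of the yellow-capped tube rack sits under the wire shelf where a hand does not fit: pick up the hooked rod and use its hook to draw the yellow knob forward, out of the bay, until the bolt stops. Then press the rod down sideways into the two orange spring clips of the grey rail the same way up as it lay, until it has snapped fully home in both, and let go. Leave the blue bolt and everything standing around as they are, and do not touch the bolts or their racks with the gripper or arm.

Things in the scene. Friction and masses are not known exactly. Their poses are not given: they have to be found in the camera images.
- hook_rod: Loose hooked rod, 0.16 kg, lying flat; x runs from handle to hook (hook end starts away from the robot), z up; origin under the middle of the blue handle (64 x 18 x 28 mm tall). Its steel bar, 14 mm thick, axis 14 mm above the underside, runs from x = -61 to +144 mm. At x = 139 mm a 10 mm bar goes off to +y, ending at y = 30 mm in a black upright rubber stub (12 mm thick, z 0 to 28 mm).
- hook_tip (a point): Centre of the black rubber stub of the hook: 139 mm in x, 30 mm in y, 14 mm in z from the rod's origin.
- bay: Fixed bay, 240 (x) by 290 mm (y), open front at -x; origin on the table under its centre. Posts 10 mm thick at x = +-115, y = +-142 mm; side curbs 22 mm tall at y = +-142 mm; wire shelf over all of it, 114 to 123 mm above the table, its front bar at x = -115 mm. Holds the yellow and blue locks at y = +-50 mm, either way round.
- yellow_lock: Fixed base plate in the bay with a low white rack of yellow-capped tubes (54 mm above the table, 15 to 105 mm behind the origin in +x) and, in front of it, a slide bolt with a yellow knob. Origin at mid-depth of the bay, 6 mm above the table; axes as the bay's.
- yellow_knob (a point): On the axis of the yellow bolt's knob, 50 mm above the table. The knob is an upright post 16 mm in diameter, from 24 to 78 mm above the table; the flat bolt and guides under it reach up to 28 mm. Shut, it stands 53 mm in front (-x) of the lock's origin, 62 mm behind the shelf's front bar.
- yellow_bolt (a joint): Travel of the yellow bolt in m: 0 shut, 0.045 drawn fully forward (bay -x) to its stop. Slides stiffly (about 3 N) and stays where it is left. Starts between 0 and 0.008.
- blue_lock: The same lock with blue-capped tubes and a blue knob; it must be left as it is.
- blue_knob (a point): Blue knob of the blue bolt, same sizes as the yellow one.
- clip_rail: Fixed grey rail 150 (x) x 56 x 8 mm, origin on the table under its centre. Two orange spring clips, open upward with flared mouths, at x = -47 and +47 mm, 13 mm long in x, 70 mm high; between them a rest 44 x 14 mm, 36 mm high, for the handle. The rod's 14 mm bar is pressed in from above, parallel to rail x, handle midway; the sprung lips, 57 mm above the table, part at about 10 N in all.
- clip_seat (a point): Midway between the two clips, 50 mm above the table: the point of the bar's axis at mid-handle lies here when the rod is fully home in both clips (the rod's origin is then 14 mm lower). Axes as the rail's.
- amber_bottle: Bystander: amber bottle 52 mm in diameter, 110 mm tall; origin under its centre.
- purple_rack: Bystander: white rack with purple-capped tubes 75 x 90 x 69 mm; origin under its centre.
- carton: Bystander: cardboard carton 50 x 90 x 60 mm; origin under its centre.
Things that resemble listed ones, but are neither listed nor needed, are in the scene too. Leave any green or red look-alike of the clip_rail alone.

How it is judged:
On the way:
1. the yellow bolt is drawn forward to its stop (value of joint yellow_bolt above 0.04 m), for 0.2 s.
At the end, for the whole second after the job is handed in: Yellow bolt drawn to within 5 mm of its stop. Hooked rod home in both clips: height +2.5/-3.5 mm, within 8 mm of the middle lengthwise and 4 mm sideways, parallel to the rail within 0.06 rad, handle upright within 0.35 rad, at rest, released (value of joint yellow_bolt above 0.04 m and z of hook_rod in the frame of clip_seat between -0.0175 and -0.0115 m and x of hook_rod in the frame of clip_seat between -0.008 and 0.008 m and y of hook_rod in the frame of clip_seat between -0.004 and 0.004 m and angle between the x axis of hook_rod and the x axis of clip_seat, either way round below 0.06 rad and angle between hook_rod's own z axis and vertical below 0.35 rad and linear speed of hook_rod below 0.02 m/s); the robot touches nothing.
It fails at once if the gripper or arm touches the yellow lock or its bolt (contact force between any of the fingers, the arm and yellow_lock above 0.5 N).
It fails at once if the blue bolt is moved by more than 5 mm or touched by the gripper or arm (distance of blue_knob from where it was at the start of the episode above 0.005 m or contact force between any of the fingers, the arm and blue_lock above 0.5 N).
It fails at once if a bystander (bottle, purple rack, carton) is moved by more than 15 mm or tipped (distance of any of amber_bottle, purple_rack, carton from where it was at the start of the episode above 0.015 m or angle between any of amber_bottle, purple_rack, carton's own z axis and vertical above 0.3 rad).
It also fails if it takes over 61 s, if anything falls off the work surface, if the arm or the gripper's body presses on something with over 40 N, if the wrist force passes 120 N, or if a joint passes its speed limit or range.

### The arm

A 6-joint arm with a two-finger parallel gripper is mounted at the origin on the work surface. World frame = base frame: x ahead of the robot, y to its left, z up, the work surface at z = 0. Lengths are in m, angles in rad, forces in N, time in s.
With the tool pointing down it reaches from about 0.35 to 0.775 m from the base axis. Payload 7.3 kg.
Tool frame: the origin (TCP) lies on the centre line of the jaws, within the pads' length; the fingertips stand 14 mm ahead of it and the grasp point (between the pads) lies 5 mm behind it (r.tip_extent is the distance from the TCP to the fingertips, in m); x points along the fingers, z is the direction in which the jaws open and shut, and the axes are right-handed (so a half turn about x gives the same grasp; the last joint's range is limited). The gripper opens to 92 mm and grips with 3 to 60 N. Pads are 19 mm wide; open, the fingers measure 130 mm over their backs; the gripper's body (75 mm by 190 mm) begins 47 mm behind the grasp point.
Start: joints at [1.095, 0.342, 1.524, -0, 1.275, -0.146], TCP at [0.17, 0.497, 0.241] pointing down, gripper open.
Joint ranges: [-2.53, 2.53], [-0.77, 2.02], [0.04, 2.7], [-1, 4.14], [0.28, 2.66], [-3.11, 3.11]. Speed limits (rad/s): [2.57, 2.57, 3.14, 3.14, 3.14, 3.14].

### API

Orientations are given as a unit quaternion [w, x, y, z].
In Python, from plant import r, grab_frame, camera_params, job_done gives the robot as it stands.
- The arm moves only by the tool apply_moves, never from a script. Its argument "rows" is a list of rows, each an object of numbers: "grip": the opening, from 0 (shut) to 1 (fully open); "x", "y", "z": the shift along the tool's x, y, z in units of 25 mm (1.0 is 25 mm); "turn": the turn about the tool's x in degrees. In form: [{"grip": .., "x": .., "y": .., "z": .., "turn": ..}, ...]. A call has 1 to 12 rows; each row is the pose to reach, as a shift and turn from the pose measured when the call began, along the tool's axes at that moment; what a row does not reach only later rows make up. A row lasts 1/10 s, in which the tool goes at most 50 mm and 8.59 degrees, less where a joint would pass 70% of its speed; a pose out of reach is approached as far as the arm can. A call with a gripper value outside its range is refused whole. The fingers move at their own pace and stop on an object; "squeeze" is the grip in N (left out, the last holds). Time passes only in rows, so rows that repeat a pose let the fingers close. It gives the time, the measured TCP pose, the force and the opening at its end, in the units of the state.
- r.read_state(): the state, without advancing time (a new reading comes with each control period).
- grab_frame(name): name is "scene" or "top" or "wrist"; returns (picture, depth): 480x640x3 uint8, red, green, blue; 480x640 float32, m along the optical axis (not along the pixel's ray), 0 where there is no reading.
- camera_params(name): a dict with "fx", "fy", "cx", "cy" (pixels), "k1" (the pictures are not rectified: a ray, as slopes to the right and down, at radius r is drawn at 1 + k1 r^2 times it, then the intrinsics apply), "T" (4x4, takes a point from camera to world coordinates); the wrist camera has in their place "mount" (4x4, takes a point from camera to tool coordinates, whose origin is the TCP and whose axes are the tool frame's). Camera axes: x right, y up, looking along -z (the intrinsics and any distortion apply to the point x, -y, -z); pixel columns grow to the right and rows downward; lengths in m; the calibration is good to about 2 mm. A picture is of the moment at which its call begins: read the wrist's pose just before it. camera_params takes no time and is no camera call.
- job_done(): hands the job in, once; it reports no verdict.
The state is a dict: "time_s": time; "joints": joint angles; "qvel": joint speeds; "effort": joint torques, N m; "ee_pos": TCP position; "eef_rot": TCP orientation; "force": force on the tool from outside, world axes, zero at the start; "torque": the same for the moment, N m; "finger_gap": finger opening in m.
Only numpy, scipy, OpenCV 4.12 (cv2) and the standard library are available. Lean on these libraries where they do the work, as an engineer would, in place of code of your own. Each camera call takes 0.05 s, during which the arm holds its last target.

## Working session

There is one attempt and no reset: what is moved stays moved. The work goes in short steps, Python scripts to look and compute and a tool call to move; the robot and the scene stay as the last step left them, time stands still between calls to the robot, and variables do not carry over. Pictures are saved under pics/ and viewed, and the job is handed in when it is done.

Besides the shell and the picture viewer there is one more tool, called as name(argument=value, ...) on one line, values as JSON. apply_moves: Moves the arm, as the interface text tells. Its arguments: {"type":"object","properties":{"rows":{"type":"array"},"squeeze":{"type":"number"}},"required":["rows"]}

```bash
ls; mkdir -p pics
python3 - <<'E'
from plant import r, grab_frame, camera_params
import cv2, numpy as np
print(r.read_state())
for n in ["scene","top"]:
    p,d=grab_frame(n); cv2.imwrite(f"pics/{n}0.png",p[...,::-1]); np.save(f"pics/{n}0d.npy",d); print(n,camera_params(n))
print(camera_params("wrist"))
E
```

```text
pics
{'time_s': 0.0, 'joints': array([ 1.09498406e+00,  3.42739317e-01,  1.52499678e+00,  4.63705105e-06,
        1.27538834e+00, -1.45996634e-01]), 'qvel': array([-1.57396644e-04, -1.17224032e-03,  5.67217028e-05, -4.90720676e-04,
        6.26131140e-04, -9.91819450e-04]), 'effort': array([-1.24838614e-03, -4.31241775e+01, -2.44222248e+01,  7.15914136e-02,
        5.58489596e-02, -1.00521468e-04]), 'ee_pos': array([0.16983413, 0.49637634, 0.24004339]), 'eef_rot': array([ 0.5748151 , -0.41138158,  0.57578001,  0.4108895 ]), 'force': array([-0.55910384, -0.76470645, -0.78994178]), 'torque': array([-0.00210531,  0.04342294,  0.05484763]), 'finger_gap': 0.09130057251365209}
scene {'fx': 473.3472009690375, 'fy': 473.3472009690375, 'cx': 314.3962963221612, 'cy': 244.74380285447359, 'k1': -0.06727288140556614, 'T': array([[-0.71612333, -0.5897039 ,  0.37338543,  0.99748493],
       [ 0.69789458, -0.59691159,  0.39577735,  0.41215449],
       [-0.01051336,  0.54400907,  0.83901347,  1.00003091],
       [ 0.        ,  0.        ,  0.        ,  1.        ]])}
top {'fx': 464.41251875947233, 'f
[... 231 characters left out ...]
-03, -3.89467253e-03,
        -5.39148413e-02],
       [-3.79457623e-03,  8.18168869e-02,  9.96640155e-01,
         1.41893587e+00],
       [ 0.00000000e+00,  0.00000000e+00,  0.00000000e+00,
         1.00000000e+00]])}
{'fx': 337.94785218354224, 'fy': 337.94785218354224, 'cx': 318.12648666669, 'cy': 240.80210675339922, 'k1': 0.022424044839893683, 'mount': array([[-3.75296482e-05,  2.64000651e-01, -9.64522501e-01,
        -1.43462790e-01],
       [-2.05036825e-04,  9.64522479e-01,  2.64000653e-01,
         7.16725923e-02],
       [ 9.99999978e-01,  2.07670482e-04,  1.79316659e-05,
        -6.87096811e-04],
       [ 0.00000000e+00,  0.00000000e+00,  0.00000000e+00,
         1.00000000e+00]])}
```

View pics/scene0.png

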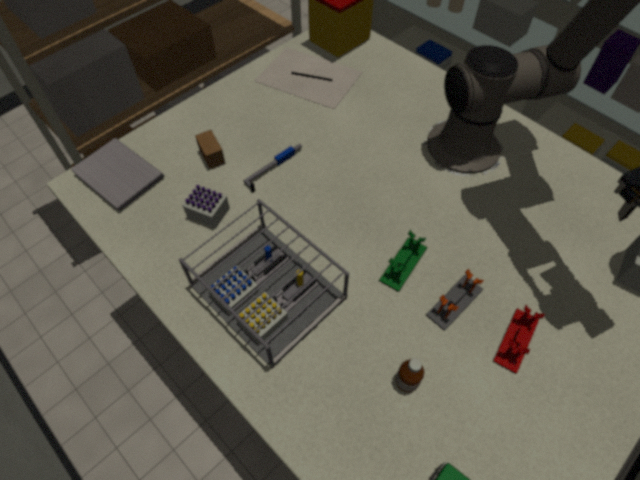

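View pics/top0.png

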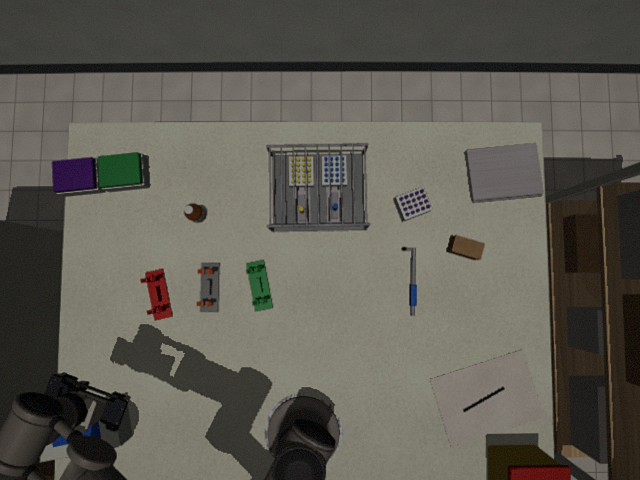

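```bash
cat > h.py <<'E'
import numpy as np, cv2
from scipy.spatial.transform import Rotation as R
def rays(cp,uv):
    uv=np.atleast_2d(np.asarray(uv,float))
    xd=(uv[:,0]-cp['cx'])/cp['fx']; yd=(uv[:,1]-cp['cy'])/cp['fy']
    x,y=xd.copy(),yd.copy()
    for _ in range(20):
        f=1+cp['k1']*(x*x+y*y); x=xd/f;y=yd/f
    return np.stack([x,-y,-np.ones_like(x)],1)
def T_of(cp,st=None):
    if 'T' in cp: return cp['T']
    T=np.eye(4); q=st['eef_rot']; T[:3,:3]=R.from_quat([q[1],q[2],q[3],q[0]]).as_matrix(); T[:3,3]=st['ee_pos']
    return T@cp['mount']
def atz(cp,uv,z,st=None):
    T=T_of(cp,st); d=rays(cp,uv)@T[:3,:3].T; o=T[:3,3]
    z=np.broadcast_to(np.asarray(z,float),(len(d),))
    return o+d*((z-o[2])/d[:,2])[:,None]
def cloud(cp,depth,st=None):
    h,w=depth.shape; u,v=np.meshgrid(np.arange(w),np.arange(h))
    P=rays(cp,np.stack([u.ravel(),v.ravel()],1))*depth.reshape(-1,1)
    T=T_of(cp,st); return (P@T[:3,:3].T+T[:3,3]).reshape(h,w,3)
def proj(cp,P,st=None):
    P=np.atleast_2d(P); Ti=np.linalg.inv(T_of(cp,st)); c=P@Ti[:3,:3].T+Ti[:3,3]
    x=c[:,0]/-c[:,2]; y=-c[:,1]/-c[:,2]; f=1+cp['k1']*(x*x+y*y)
    return np.stack([cp['cx']+cp['fx']*x*f,cp['cy']+cp['fy']*y*f],1)
E
python3 - <<'E'
import cv2
from h import *
i=cv2.imread("pics/top0.png"); s=cv2.imread("pics/scene0.png")
def c(im,x0,y0,x1,y1,k): return cv2.resize(im[y0:y1,x0:x1],None,fx=k,fy=k,interpolation=cv2.INTER_CUBIC)
cv2.imwrite("pics/c_rod.png",c(i,380,230,500,320,6))
cv2.imwrite("pics/c_rail.png",c(i,130,240,290,340,5))
cv2.imwrite("pics/c_bay.png",c(i,255,135,385,240,6))
cv2.imwrite("pics/c_sbay.png",c(s,170,120,370,380,3)[:780])
E
```

```text
(no output)
```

View pics/c_rod.png

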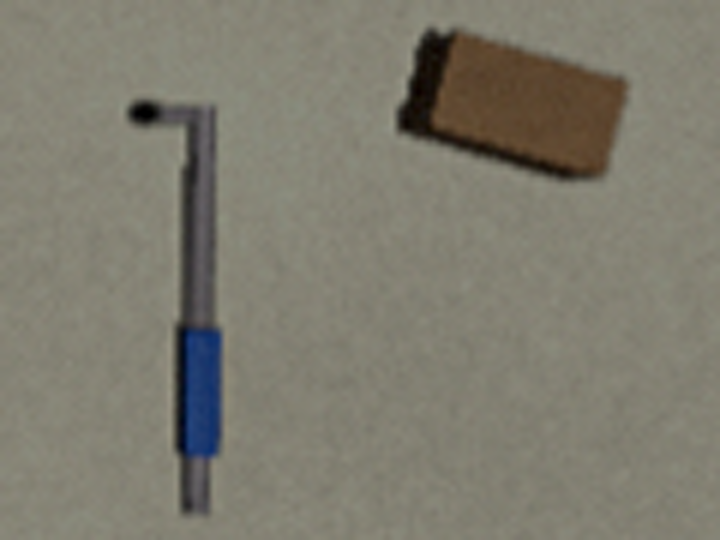

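View pics/c_rail.png

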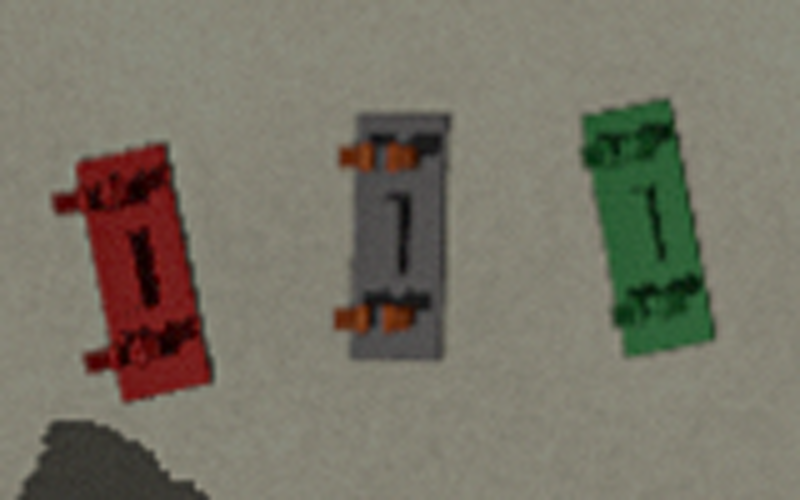

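View pics/c_bay.png

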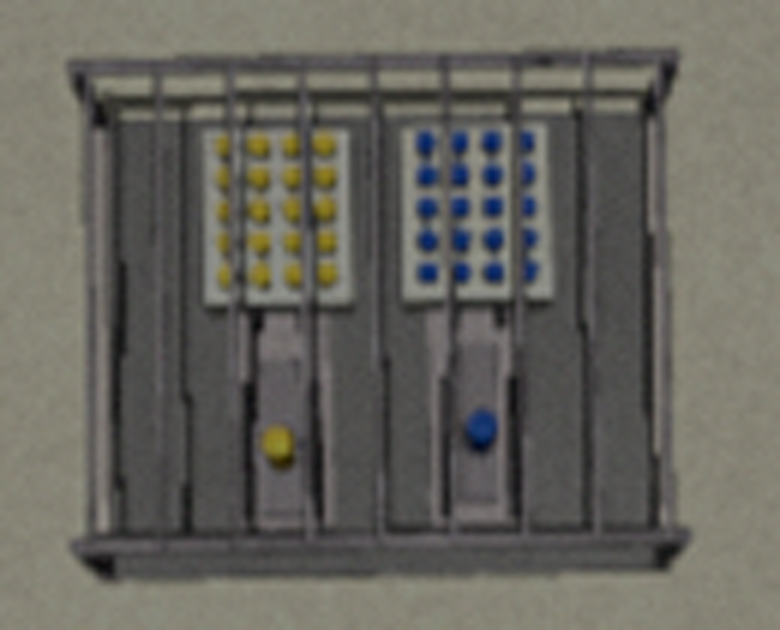

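The hooked rod is at (412,280) in top view, with handle (413,295) and black stub (405,249). The only thing close to it is the dark pen at (483,399), which has no blue handle or hook. For the rail, the choices are red (158,294), green (259,285) and grey with orange clips (209,287); I take the grey one. The yellow knob is at (301,209) and the blue one at (335,206).

Run:
```python
from h import *
from plant import camera_params
cp=camera_params('top'); im=cv2.imread("pics/top0.png"); hsv=cv2.cvtColor(im,cv2.COLOR_BGR2HSV)
d=np.load("pics/top0d.npy"); C=cloud(cp,d)
# rod handle
def crop(k,x0,y0,u,v): return (x0+(u+.5)/k-.5, y0+(v+.5)/k-.5)
P=lambda *a:crop(6,380,230,*a)
print("handle corners z28",atz(cp,[P(181,327),P(220,327),P(219,455),P(179,455)],0.028).round(4).tolist())
print("tip z28",atz(cp,[P(145,112)],0.028).round(4), "barends z21",atz(cp,[P(203,105),P(195,515)],0.021).round(4).tolist())
P=lambda *a:crop(5,130,240,*a)
print("rail corners z8",atz(cp,[P(360,114),P(450,114),P(442,360),P(350,360)],0.008).round(4).tolist())
print("clips z70",atz(cp,[P(340,157),P(419,157),P(335,319),P(412,319)],0.07).round(4).tolist())
P=lambda *a:crop(6,255,135,*a)
print("shelf corners z123",atz(cp,[P(70,62),P(678,52),P(690,540),P(72,546)],0.123).round(4).tolist())
print("yk,bk z78",atz(cp,[P(277,441),P(481,427)],0.078).round(4).tolist())
print("carton,purp,bottle",atz(cp,[(466,247),(413,204),(195,212)],[.06,.06,.1]).round(3).tolist())
for u,v in [(413,295),(209,287),(301,208),(335,206),(413,270),(466,247),(207,270)]: print(u,v,C[v,u].round(4))
```

```text
handle corners z28 [[0.439, -0.3171, 0.028], [0.439, -0.3365, 0.028], [0.3758, -0.3351, 0.028], [0.3758, -0.3153, 0.028]]
tip z28 [[ 0.5461 -0.3005  0.028 ]] barends z21 [[0.5501, -0.331, 0.021], [0.3458, -0.3242, 0.021]]
rail corners z8 [[0.5035, 0.3113, 0.008], [0.5036, 0.2563, 0.008], [0.3551, 0.2585, 0.008], [0.3549, 0.3143, 0.008]]
clips z70 [[0.4765, 0.3064, 0.07], [0.4766, 0.2603, 0.07], [0.383, 0.3074, 0.07], [0.3831, 0.2626, 0.07]]
shelf corners z123 [[0.8351, 0.1042, 0.123], [0.84, -0.1848, 0.123], [0.6066, -0.1886, 0.123], [0.6035, 0.1006, 0.123]]
yk,bk z78 [[0.6599, 0.0069, 0.078], [0.6669, -0.0922, 0.078]]
carton,purp,bottle [[0.548, -0.478, 0.06], [0.675, -0.324, 0.06], [0.645, 0.31, 0.1]]
413 295 [ 0.4066 -0.3267  0.0264]
209 287 [0.4295 0.2809 0.0341]
301 208 [0.6603 0.0062 0.0772]
335 206 [ 0.6669 -0.0931  0.0727]
413 270 [ 0.4811 -0.3296  0.0168]
466 247 [ 0.5475 -0.4763  0.066 ]
207 270 [0.4796 0.2818 0.0588]
```

View pics/c_sbay.png

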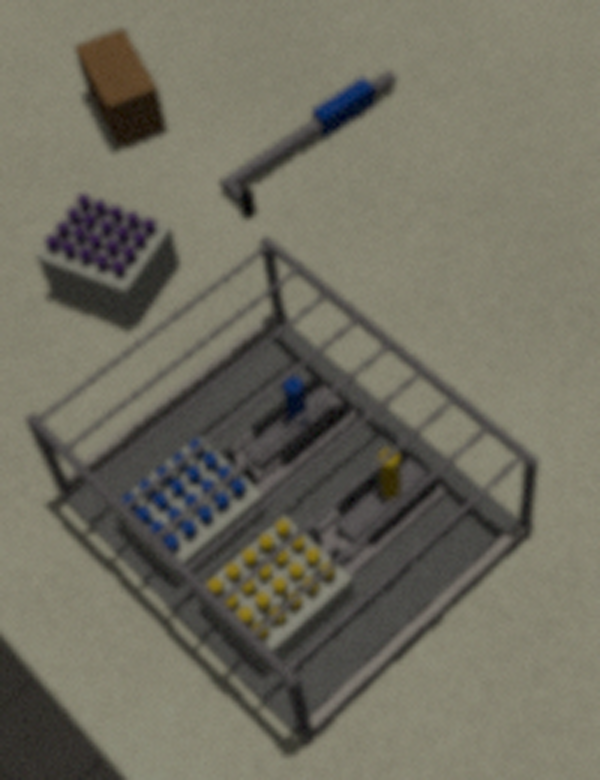

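```bash
cat >> h.py <<'E'
def goto(p,yaw=None,st=None):
    """print shift in tool units & turn to reach TCP p with rod-x (= minus tool y or plus) along yaw"""
    from plant import r
    st=st or r.read_state(); q=st['eef_rot']; M=R.from_quat([q[1],q[2],q[3],q[0]]).as_matrix()
    s=M.T@(np.array(p)-st['ee_pos'])/0.025
    print("pos",st['ee_pos'].round(4),"gap",round(st['finger_gap'],4),"F",st['force'].round(2),"t",round(st['time_s'],2))
    print("x(tool):",M[:,0].round(3),"y:",M[:,1].round(3),"z:",M[:,2].round(3))
    print("shift units x,y,z:",s.round(3))
    if yaw is not None:
        # desired tool y = -(cos,sin,0)
        a=np.degrees(np.arctan2(M[1,1],M[0,1])); 
        # turning +about tool x (down) decreases world yaw
        for nm,t in (("y=-rodx",np.degrees(yaw)+180),("y=+rodx",np.degrees(yaw))):
            print(nm,"turn",round(-((t-a+180)%360-180),2))
    return s
E
python3 - <<'E'
from h import *
from plant import r
print(r.read_state()['joints'])
goto([0.4,0.25,0.24],-0.03)
E
```

```text
[ 1.09497378e+00  3.42628051e-01  1.52491338e+00  9.63713994e-06
  1.27543194e+00 -1.46003719e-01]
pos [0.1698 0.4964 0.2401] gap 0.0919 F [-0.57  0.97  0.62] t 0.1
x(tool): [-0.001 -0.001 -1.   ] y: [-0.946  0.324  0.   ] z: [ 0.324  0.946 -0.001]
shift units x,y,z: [ 1.1000e-02 -1.1902e+01 -6.3430e+00]
y=-rodx turn -17.18
y=+rodx turn 162.82
```

apply_moves(rows=[{"grip": 0.6,"x": 0,"y": -2,"z": -1,"turn": -8},{"grip": 0.6,"x": 0,"y": -4,"z": -2,"turn": -17},{"grip": 0.6,"x": 0,"y": -6,"z": -3,"turn": -17},{"grip": 0.6,"x": 0,"y": -7.5,"z": -4,"turn": -17},{"grip": 0.6,"x": 0,"y": -9,"z": -5,"turn": -17},{"grip": 0.6,"x": 0,"y": -10.5,"z": -5.7,"turn": -17},{"grip": 0.6,"x": 0,"y": -11.9,"z": -6.3,"turn": -17},{"grip": 0.6,"x": 0,"y": -11.9,"z": -6.3,"turn": -17},{"grip": 0.6,"x": 0,"y": -11.9,"z": -6.3,"turn": -17}])

```text
time_s: 1.0
ee_pos: [0.4005, 0.2503, 0.2398]
eef_rot: [0.508, -0.491, 0.51, 0.491]
force: [-0.1, 1.4, -0.1]
finger_gap: 0.0554
```

Run:
```python
from h import *
from plant import *
st=r.read_state(); p,d=grab_frame("wrist"); cv2.imwrite("pics/w1.png",p[...,::-1]); np.savez("pics/w1.npz",d=d,pos=st['ee_pos'],rot=st['eef_rot'])
goto([0.40,-0.326,0.2],-0.03)
```

```text
pos [0.3998 0.2511 0.2399] gap 0.055 F [0.21 0.59 0.17] t 1.05
x(tool): [-0.002 -0.001 -1.   ] y: [-0.999  0.034  0.002] z: [ 0.034  0.999 -0.001]
shift units x,y,z: [  1.626  -0.792 -23.069]
y=-rodx turn -0.22
y=+rodx turn 179.78
```

View pics/w1.png

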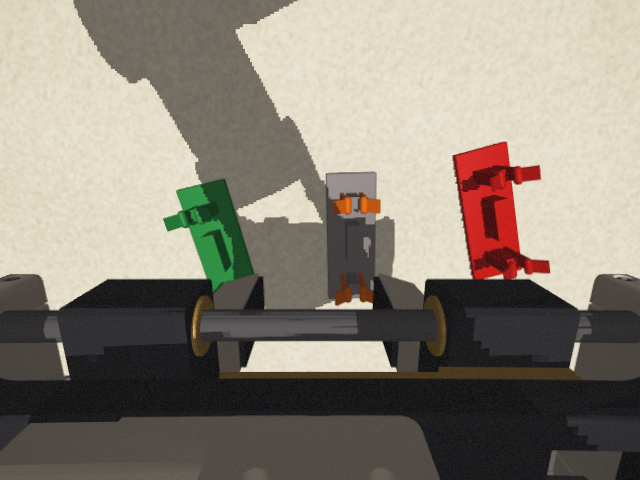

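Run:
```python
from h import *
from plant import *
f=np.load("pics/w1.npz"); st=dict(ee_pos=f['pos'],eef_rot=f['rot']); cp=camera_params('wrist')
C=cloud(cp,f['d'],st); im=cv2.imread("pics/w1.png"); hsv=cv2.cvtColor(im,cv2.COLOR_BGR2HSV)
m=(hsv[...,0]>5)&(hsv[...,0]<22)&(hsv[...,1]>170)&(hsv[...,2]>70); m[310:]=0; m[:,:320]=0;m[:,400:]=0
for a,b in ((170,240),(255,310)):
    mm=m.copy(); mm[:a]=0; mm[b:]=0; P=C[mm]; P=P[(P[:,2]>.03)&(P[:,2]<.09)]
    hi=P[P[:,2]>P[:,2].max()-.012]
    print(len(P),P.min(0).round(4),P.max(0).round(4),"hi y",np.sort(hi[:,1])[[0,-1]].round(4),"x",hi[:,0].min().round(4),hi[:,0].max().round(4), len(hi))
    mid=(P[:,1].min()+P[:,1].max())/2
    print("inner gap",P[P[:,1]<mid][:,1].max().round(4),P[P[:,1]>mid][:,1].min().round(4))
print("rail corners z8",atz(cp,[(326,173),(376,172)],.008,st).round(4).tolist())
c=cv2.resize(im[160:310,310:400],None,fx=6,fy=4*1.0,interpolation=cv2.INTER_CUBIC); cv2.imwrite("pics/w1c.png",c)
```

```text
550 [0.3736 0.2651 0.0325] [0.3909 0.3077 0.0703] hi y [0.2651 0.3077] x 0.3741 0.3906 506
inner gap 0.2812 0.2908
432 [0.4677 0.264  0.0302] [0.4835 0.3021 0.0697] hi y [0.264  0.3021] x 0.4677 0.4835 355
inner gap 0.2811 0.2904
rail corners z8 [[0.3546, 0.2598, 0.008], [0.3556, 0.3142, 0.008]]
```

View pics/w1c.png

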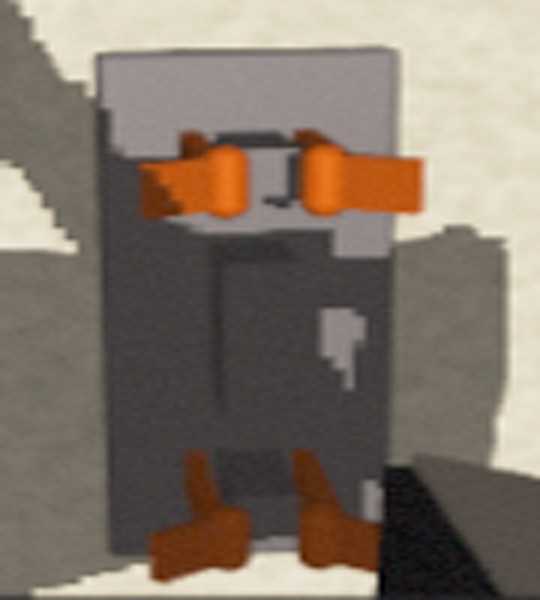

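apply_moves(rows=[{"grip": 0.6,"x": 0,"y": 0,"z": -2,"turn": 0},{"grip": 0.6,"x": 0,"y": 0,"z": -4,"turn": 0},{"grip": 0.6,"x": 0,"y": 0,"z": -6,"turn": 0},{"grip": 0.6,"x": 0,"y": -0.2,"z": -8,"turn": 0},{"grip": 0.6,"x": 0,"y": -0.3,"z": -10,"turn": 0},{"grip": 0.6,"x": 0,"y": -0.4,"z": -12,"turn": 0},{"grip": 0.6,"x": 0,"y": -0.5,"z": -14,"turn": 0},{"grip": 0.6,"x": 0,"y": -0.6,"z": -16,"turn": 0},{"grip": 0.6,"x": 0.4,"y": -0.7,"z": -18,"turn": 0},{"grip": 0.6,"x": 0.8,"y": -0.8,"z": -20,"turn": 0},{"grip": 0.6,"x": 1.2,"y": -0.8,"z": -22,"turn": 0},{"grip": 0.6,"x": 1.6,"y": -0.8,"z": -23,"turn": 0}])

```text
time_s: 2.25
ee_pos: [0.4008, -0.326, 0.2002]
eef_rot: [0.507, -0.492, 0.509, 0.491]
force: [0.1, 0.2, -0.1]
finger_gap: 0.0549
```

Run:
```python
from h import *
from plant import *
st=r.read_state(); p,d=grab_frame("wrist"); cv2.imwrite("pics/w2.png",p[...,::-1]); np.savez("pics/w2.npz",d=d,pos=st['ee_pos'],rot=st['eef_rot'])
goto([0.4074,-0.326,0.1],-0.03)
```

```text
pos [ 0.4001 -0.3283  0.1983] gap 0.0549 F [-1.36 -3.14 -1.29] t 2.3
x(tool): [-0.003 -0.002 -1.   ] y: [-0.999  0.035  0.003] z: [ 0.035  0.999 -0.002]
shift units x,y,z: [ 3.929 -0.299  0.11 ]
y=-rodx turn -0.27
y=+rodx turn 179.73
```

View pics/w2.png

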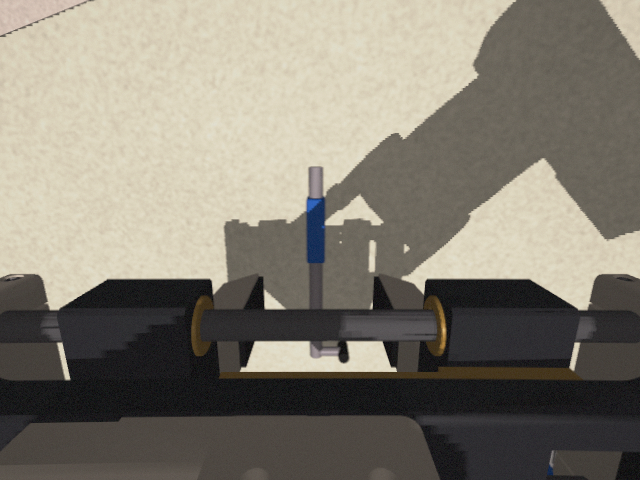

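The wrist view shows the rod vertically: handle (315,198)–(316,262), stub at (343,352), lying between the jaws.

Run:
```python
from h import *
from plant import *
f=np.load("pics/w2.npz"); print(f['pos'])
st=dict(ee_pos=f['pos'],eef_rot=f['rot']); cp=camera_params('wrist')
C=cloud(cp,f['d'],st); im=cv2.imread("pics/w2.png"); hsv=cv2.cvtColor(im,cv2.COLOR_BGR2HSV)
m=(hsv[...,0]>100)&(hsv[...,0]<130)&(hsv[...,1]>140); m[:150]=0;m[290:]=0;m[:,:290]=0;m[:,345:]=0
P=C[m]; P=P[P[:,2]>0.018]; print(len(P),P.min(0).round(4),P.max(0).round(4),P.mean(0).round(4))
rc=cv2.minAreaRect((P[:,:2]*1000).astype(np.float32)); print(rc)
print(atz(cp,[(315,167),(316.5,309)],.021,st).round(4), atz(cp,[(343,352)],.02,st).round(4))
goto([0.4074,-0.326,0.1],-0.03)
```

```text
[ 0.40078402 -0.32596872  0.20015548]
1028 [ 0.3292 -0.338   0.0185] [ 0.4374 -0.3213  0.3437] [ 0.4043 -0.3294  0.0295]
((383.2637023925781, -329.12469482421875), (15.177119255065918, 108.43609619140625), 88.2593002319336)
[[ 0.3455 -0.3279  0.021 ]
 [ 0.4908 -0.3315  0.021 ]] [[ 0.5433 -0.3045  0.02  ]]
pos [ 0.4001 -0.3283  0.1983] gap 0.0549 F [-1.36 -3.14 -1.29] t 2.3
x(tool): [-0.003 -0.002 -1.   ] y: [-0.999  0.035  0.003] z: [ 0.035  0.999 -0.002]
shift units x,y,z: [ 3.929 -0.299  0.11 ]
y=-rodx turn -0.27
y=+rodx turn 179.73
```

apply_moves(rows=[{"grip": 0.6,"x": 1.5,"y": -0.24,"z": 0},{"grip": 0.6,"x": 3,"y": -0.24,"z": 0},{"grip": 0.6,"x": 4.5,"y": -0.24,"z": 0},{"grip": 0.6,"x": 5.5,"y": -0.24,"z": 0},{"grip": 0.6,"x": 6.3,"y": -0.24,"z": 0},{"grip": 0.6,"x": 7.0,"y": -0.24,"z": 0},{"grip": 0.6,"x": 7.2,"y": -0.24,"z": 0},{"grip": 0.6,"x": 7.2,"y": -0.24,"z": 0},{"grip": 0.6,"x": 7.2,"y": -0.24,"z": 0}])

```text
$.rows[0]: bad value
```

Run:
```python
from h import *
from plant import *
goto([0.406,-0.328,0.018],-0.03)
p,d=grab_frame("wrist"); cv2.imwrite("pics/w3.png",p[...,::-1])
```

```text
pos [ 0.4001 -0.3283  0.1983] gap 0.0549 F [-1.36 -3.14 -1.29] t 2.3
x(tool): [-0.003 -0.002 -1.   ] y: [-0.999  0.035  0.003] z: [ 0.035  0.999 -0.002]
shift units x,y,z: [ 7.209 -0.256  0.035]
y=-rodx turn -0.27
y=+rodx turn 179.73
```

View pics/w3.png

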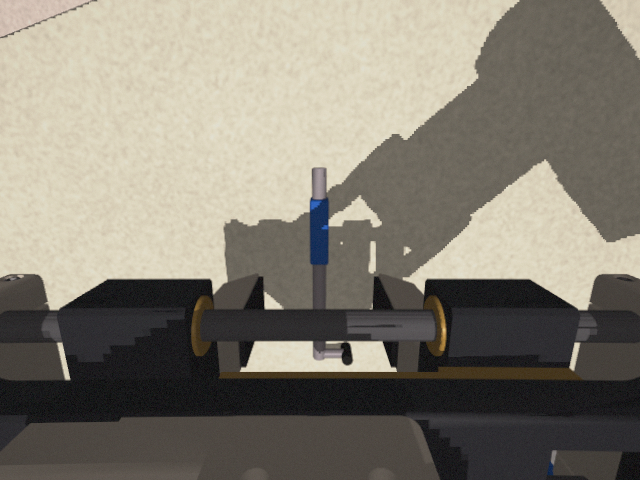

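apply_moves(rows=[{"grip": 0.6,"x": 1.5,"y": -0.24,"z": 0,"turn": 0},{"grip": 0.6,"x": 3,"y": -0.24,"z": 0,"turn": 0},{"grip": 0.6,"x": 4.5,"y": -0.24,"z": 0,"turn": 0},{"grip": 0.6,"x": 5.5,"y": -0.24,"z": 0,"turn": 0},{"grip": 0.6,"x": 6.3,"y": -0.24,"z": 0,"turn": 0},{"grip": 0.6,"x": 7.0,"y": -0.24,"z": 0,"turn": 0},{"grip": 0.6,"x": 7.2,"y": -0.24,"z": 0,"turn": 0},{"grip": 0.6,"x": 7.2,"y": -0.24,"z": 0,"turn": 0},{"grip": 0.6,"x": 7.2,"y": -0.24,"z": 0,"turn": 0}])

```text
time_s: 3.25
ee_pos: [0.4064, -0.3253, 0.0198]
eef_rot: [0.508, -0.491, 0.509, 0.492]
force: [0.1, 0.3, 0.7]
finger_gap: 0.0551
```

Run:
```python
from h import *
from plant import *
goto([0.406,-0.328,0.018],-0.03)
p,d=grab_frame("wrist"); cv2.imwrite("pics/w4.png",p[...,::-1])
```

```text
pos [ 0.4064 -0.3253  0.0198] gap 0.0551 F [0.07 0.34 0.65] t 3.25
x(tool): [-0.003 -0.001 -1.   ] y: [-0.999  0.034  0.003] z: [ 0.034  0.999 -0.001]
shift units x,y,z: [ 0.07  0.01 -0.11]
y=-rodx turn -0.22
y=+rodx turn 179.78
```

View pics/w4.png

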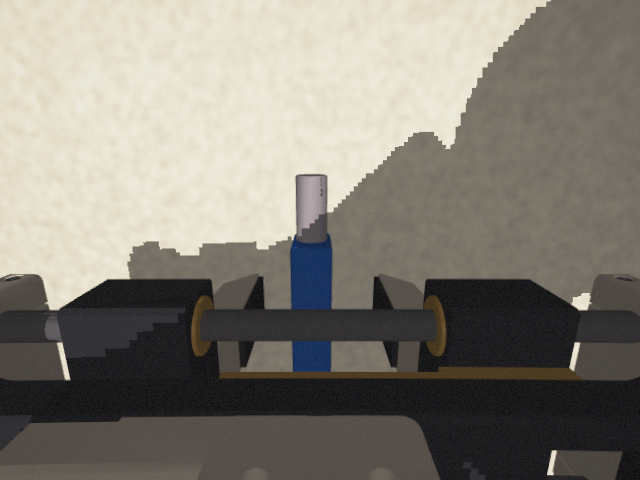

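apply_moves(rows=[{"grip": 0.6,"x": 0.05,"y": 0,"z": -0.1,"turn": 0},{"grip": 0.6,"x": 0.05,"y": 0,"z": -0.1,"turn": 0},{"grip": 0.1,"x": 0.05,"y": 0,"z": -0.1,"turn": 0},{"grip": 0.1,"x": 0.05,"y": 0,"z": -0.1,"turn": 0},{"grip": 0.1,"x": 0.05,"y": 0,"z": -0.1,"turn": 0},{"grip": 0.1,"x": 0.05,"y": 0,"z": -0.1,"turn": 0},{"grip": 0.1,"x": 0.05,"y": 0,"z": -0.1,"turn": 0},{"grip": 0.1,"x": 0.05,"y": 0,"z": -0.1,"turn": 0},{"grip": 0.1,"x": 0.05,"y": 0,"z": -0.1,"turn": 0}], squeeze=45)

```text
time_s: 4.2
ee_pos: [0.4062, -0.3281, 0.0186]
eef_rot: [0.508, -0.491, 0.509, 0.492]
force: [-0.4, -0.2, -0.6]
finger_gap: 0.0177
```

Run:
```python
from h import *
from plant import *
goto([0.42,-0.326,0.15],0.014)
```

```text
pos [ 0.4062 -0.3281  0.0186] gap 0.0177 F [-0.36 -0.16 -0.59] t 4.2
x(tool): [-0.002 -0.001 -1.   ] y: [-0.999  0.034  0.002] z: [ 0.034  0.999 -0.001]
shift units x,y,z: [-5.258 -0.536  0.097]
y=-rodx turn -2.76
y=+rodx turn 177.24
```

apply_moves(rows=[{"grip": 0.1,"x": -0.5,"y": 0,"z": 0,"turn": 0},{"grip": 0.1,"x": -1.3,"y": 0,"z": 0.5,"turn": 0},{"grip": 0.1,"x": -2,"y": -0.3,"z": 2,"turn": -1},{"grip": 0.1,"x": -2,"y": -0.5,"z": 4,"turn": -2},{"grip": 0.1,"x": -2,"y": -0.5,"z": 6,"turn": -2.8},{"grip": 0.1,"x": -2,"y": -0.5,"z": 8,"turn": -2.8},{"grip": 0.1,"x": -2,"y": -0.5,"z": 10,"turn": -2.8},{"grip": 0.1,"x": -1.6,"y": -0.5,"z": 11,"turn": -2.8},{"grip": 0.1,"x": -1.6,"y": -0.5,"z": 11,"turn": -2.8},{"grip": 0.1,"x": -1.6,"y": -0.5,"z": 11,"turn": -2.8}])

```text
time_s: 5.2
ee_pos: [0.4284, -0.0533, 0.0588]
eef_rot: [0.495, -0.504, 0.497, 0.504]
force: [0.4, -0.6, -1.7]
finger_gap: 0.018
```

Run:
```python
from h import *
from plant import *
for n in ("scene","top"):
    p,d=grab_frame(n); cv2.imwrite(f"pics/{n}5.png",p[...,::-1]); np.save(f"pics/{n}5d.npy",d)
goto([0.446,-0.051,0.058],0.014)
i=cv2.imread("pics/top5.png"); s=cv2.imread("pics/scene5.png")
cv2.imwrite("pics/t5c.png",cv2.resize(i[135:345,240:400],None,fx=3.7,fy=2.8,interpolation=cv2.INTER_CUBIC))
cv2.imwrite("pics/t5c.png",cv2.resize(i[180:340,250:410],None,fx=3.7,fy=3.7,interpolation=cv2.INTER_CUBIC))
cv2.imwrite("pics/s5c.png",cv2.resize(s[140:340,170:390],None,fx=3,fy=3,interpolation=cv2.INTER_CUBIC))
```

```text
pos [ 0.4287 -0.0544  0.0588] gap 0.0181 F [ 0.04 -0.73 -1.6 ] t 5.3
x(tool): [-0.001 -0.002 -1.   ] y: [-1.    -0.014  0.001] z: [-0.014  1.    -0.002]
shift units x,y,z: [ 0.031 -0.694  0.128]
y=-rodx turn 0.01
y=+rodx turn -179.99
```

View pics/t5c.png

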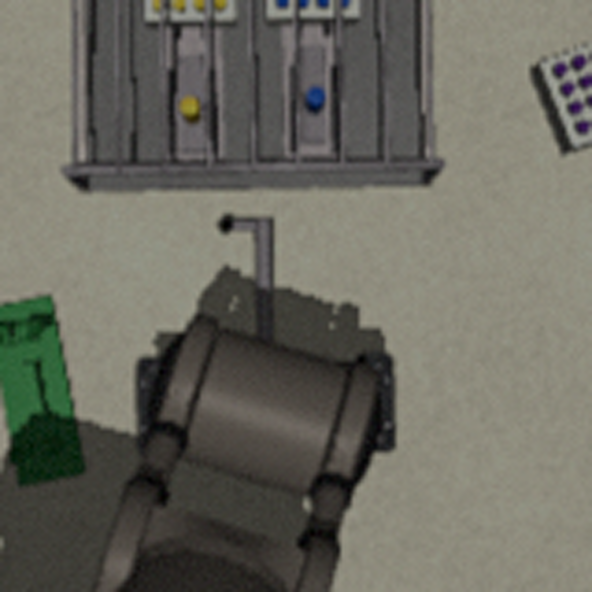

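View pics/s5c.png

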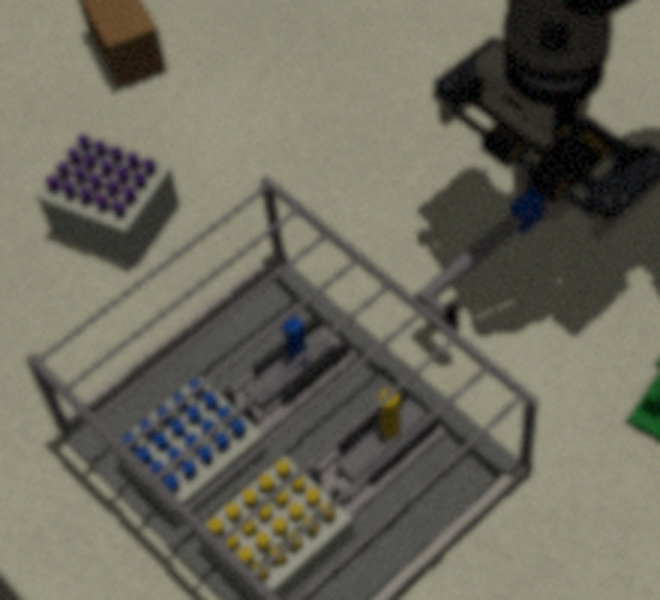

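The hook is in front of the bay: the stub is at crop (226,223) and the yellow knob at (190,106) in the top view. I'll measure both.

Run:
```python
from h import *
from plant import *
cp=camera_params('top'); C=cloud(cp,np.load("pics/top5d.npy"))
k=lambda u,v:(250+(u+.5)/3.7-.5,180+(v+.5)/3.7-.5)
print("stub",atz(cp,[k(226,223)],.067).round(4),"bar near/far",atz(cp,[k(265,328),k(264,232)],.06).round(4).tolist(),"knobs",atz(cp,[k(190,106),k(316,98)],.078).round(4).tolist())
a=C[236:262,300:325].reshape(-1,3)
for p in ((265,328),(265,300),(264,260),(264,235),(240,223),(226,223)):
    u,v=k(*p); print(p,C[int(round(v)),int(round(u))].round(4))
```

```text
stub [[ 0.5678 -0.0222  0.067 ]] bar near/far [[0.4852, -0.0531, 0.06], [0.5612, -0.0522, 0.06]] knobs [[0.6593, 0.0062, 0.078], [0.6658, -0.093, 0.078]]
(265, 328) [ 0.4861 -0.0523  0.0596]
(265, 300) [ 0.5064 -0.0523  0.0624]
(264, 260) [ 0.5389 -0.0522  0.0566]
(264, 235) [ 0.5589 -0.0522  0.0651]
(240, 223) [ 0.5686 -0.0316  0.0538]
(226, 223) [ 0.5672 -0.0231  0.0711]
```

apply_moves(rows=[{"grip": 0.1,"x": 0,"y": -0.6,"z": 0,"turn": 0},{"grip": 0.1,"x": 0,"y": -1.2,"z": 0,"turn": 0},{"grip": 0.1,"x": 0,"y": -1.8,"z": 0,"turn": 0},{"grip": 0.1,"x": 0,"y": -2.4,"z": 0,"turn": 0},{"grip": 0.1,"x": 0,"y": -3.0,"z": 0,"turn": 0},{"grip": 0.1,"x": 0,"y": -3.6,"z": 0,"turn": 0},{"grip": 0.1,"x": 0,"y": -4.1,"z": 0,"turn": 0},{"grip": 0.1,"x": 0,"y": -4.5,"z": 0,"turn": 0},{"grip": 0.1,"x": 0,"y": -4.5,"z": 0,"turn": 0},{"grip": 0.1,"x": 0,"y": -4.5,"z": 0,"turn": 0}])

```text
time_s: 6.3
ee_pos: [0.5407, -0.0534, 0.0585]
eef_rot: [0.496, -0.503, 0.498, 0.504]
force: [-0.6, 0.6, -1.6]
finger_gap: 0.0175
```

Run:
```python
from h import *
from plant import *
for n in ("scene","top"):
    p,d=grab_frame(n); cv2.imwrite(f"pics/{n}6.png",p[...,::-1]); np.save(f"pics/{n}6d.npy",d)
goto([0.542,-0.027,0.058],0.014)
i=cv2.imread("pics/top6.png"); s=cv2.imread("pics/scene6.png")
cv2.imwrite("pics/t6c.png",cv2.resize(i[170:270,270:370],None,fx=6,fy=6,interpolation=cv2.INTER_CUBIC))
cv2.imwrite("pics/s6c.png",cv2.resize(s[200:320,220:360],None,fx=5,fy=5,interpolation=cv2.INTER_CUBIC))
```

```text
pos [ 0.5404 -0.053   0.0586] gap 0.0177 F [ 0.11  0.17 -1.99] t 6.4
x(tool): [-0.002 -0.001 -1.   ] y: [-1.    -0.014  0.002] z: [-0.014  1.    -0.001]
shift units x,y,z: [ 0.021 -0.078  1.041]
y=-rodx turn -0.02
y=+rodx turn 179.98
```

View pics/t6c.png

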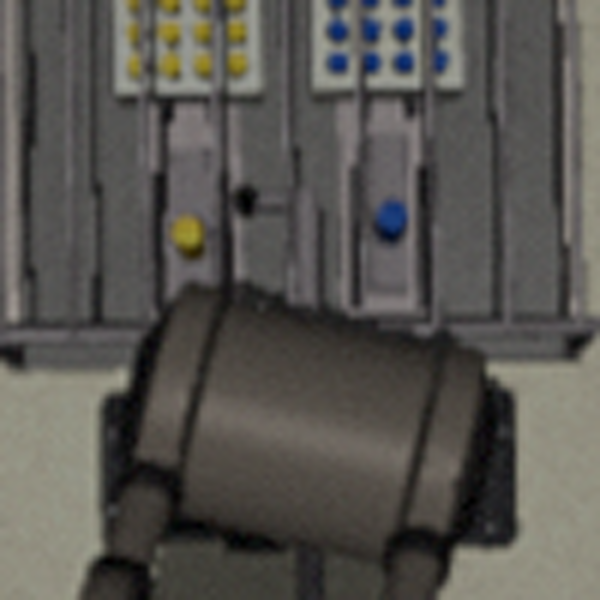

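View pics/s6c.png

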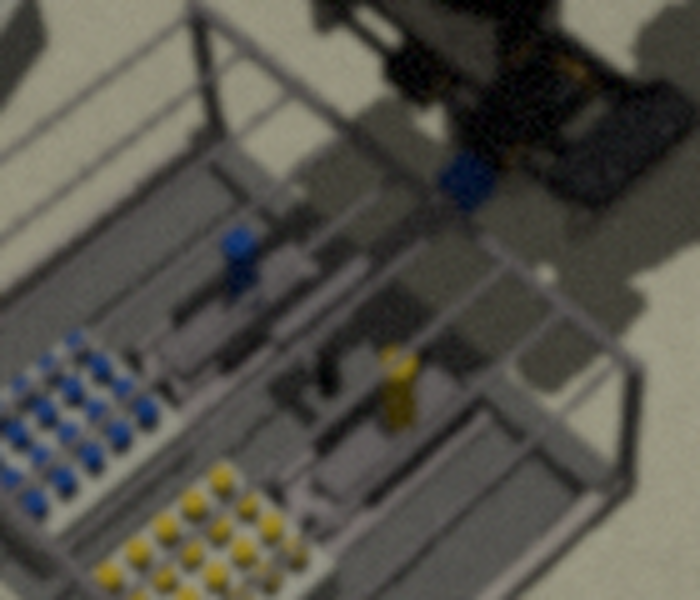

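Run:
```python
from h import *
from plant import *
cp=camera_params('top')
k=lambda u,v:(270+(u+.5)/6-.5,170+(v+.5)/6-.5)
print("stub",atz(cp,[k(246,200)],.067).round(4),"knob",atz(cp,[k(188,232)],.078).round(4))
```

```text
stub [[ 0.6769 -0.0215  0.067 ]] knob [[0.6594 0.0064 0.078 ]]
```

apply_moves(rows=[{"grip": 0.1,"x": 0,"y": -0.16,"z": 0,"turn": 0},{"grip": 0.1,"x": 0,"y": -0.16,"z": 0,"turn": 0},{"grip": 0.1,"x": 0,"y": -0.16,"z": 0.4,"turn": 0},{"grip": 0.1,"x": 0,"y": -0.16,"z": 0.8,"turn": 0},{"grip": 0.1,"x": 0,"y": -0.16,"z": 1.1,"turn": 0},{"grip": 0.1,"x": 0,"y": -0.16,"z": 1.1,"turn": 0},{"grip": 0.1,"x": 0,"y": -0.16,"z": 1.1,"turn": 0}])

```text
time_s: 7.1
ee_pos: [0.544, -0.0251, 0.0585]
eef_rot: [0.495, -0.503, 0.497, 0.504]
force: [-0.4, 0.0, -2.8]
finger_gap: 0.0174
```

Run:
```python
from h import *
from plant import *
p,d=grab_frame("top"); cv2.imwrite(f"pics/top7.png",p[...,::-1])
goto([0.49,-0.027,0.058],0.014)
i=cv2.imread("pics/top7.png")
cv2.imwrite("pics/t7c.png",cv2.resize(i[170:270,270:370],None,fx=6,fy=6,interpolation=cv2.INTER_CUBIC))
```

```text
pos [ 0.5441 -0.0254  0.0585] gap 0.0175 F [ 0.25 -0.62 -2.21] t 7.15
x(tool): [-0.002 -0.002 -1.   ] y: [-1.    -0.014  0.002] z: [-0.014  1.    -0.001]
shift units x,y,z: [ 0.026  2.164 -0.035]
y=-rodx turn 0.01
y=+rodx turn -179.99
```

View pics/t7c.png

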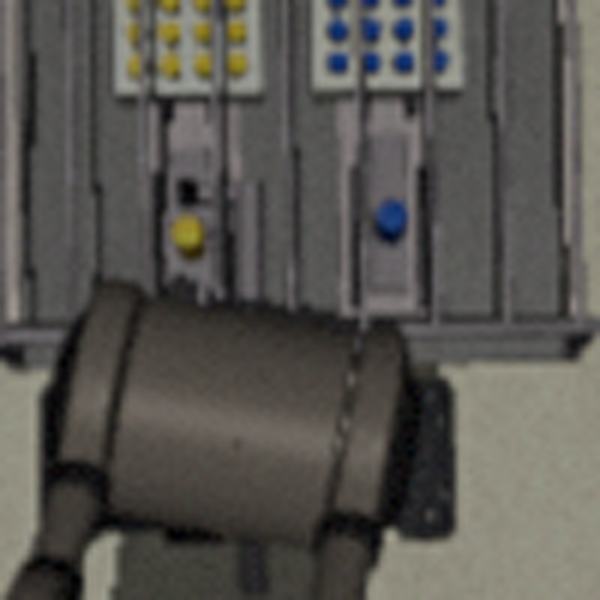

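The stub at (187,190) sits directly behind the yellow knob at (188,234), so I'll draw now.

apply_moves(rows=[{"grip": 0.1,"x": 0,"y": 0.15,"z": 0,"turn": 0},{"grip": 0.1,"x": 0,"y": 0.3,"z": 0,"turn": 0},{"grip": 0.1,"x": 0,"y": 0.45,"z": 0,"turn": 0},{"grip": 0.1,"x": 0,"y": 0.6,"z": 0,"turn": 0},{"grip": 0.1,"x": 0,"y": 0.75,"z": 0,"turn": 0},{"grip": 0.1,"x": 0,"y": 0.9,"z": 0,"turn": 0},{"grip": 0.1,"x": 0,"y": 1.05,"z": 0,"turn": 0},{"grip": 0.1,"x": 0,"y": 1.2,"z": 0,"turn": 0},{"grip": 0.1,"x": 0,"y": 1.35,"z": 0,"turn": 0},{"grip": 0.1,"x": 0,"y": 1.5,"z": 0,"turn": 0},{"grip": 0.1,"x": 0,"y": 1.5,"z": 0,"turn": 0}])

```text
time_s: 8.25
ee_pos: [0.5058, -0.0259, 0.0586]
eef_rot: [0.495, -0.503, 0.498, 0.504]
force: [1.3, -0.5, -1.6]
finger_gap: 0.0178
```

Run:
```python
from h import *
from plant import *
goto([0.49,-0.027,0.058],0.014)
p,d=grab_frame("top"); cv2.imwrite(f"pics/top8.png",p[...,::-1])
i=cv2.imread("pics/top8.png")
cv2.imwrite("pics/t8c.png",cv2.resize(i[170:270,270:370],None,fx=6,fy=6,interpolation=cv2.INTER_CUBIC))
```

```text
pos [ 0.5058 -0.0259  0.0586] gap 0.0178 F [ 1.26 -0.51 -1.61] t 8.25
x(tool): [-0.003 -0.001 -1.   ] y: [-1.    -0.014  0.003] z: [-0.014  1.    -0.001]
shift units x,y,z: [ 0.026  0.631 -0.035]
y=-rodx turn 0.0
y=+rodx turn -180.0
```

View pics/t8c.png

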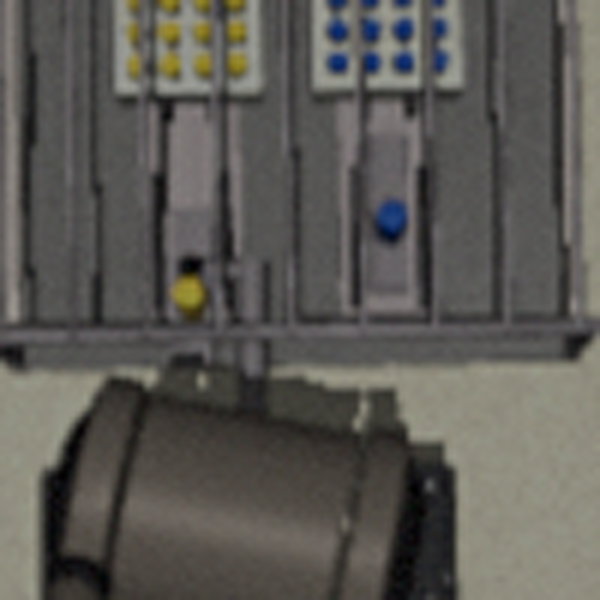

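apply_moves(rows=[{"grip": 0.1,"x": 0,"y": 0.1,"z": 0,"turn": 0},{"grip": 0.1,"x": 0,"y": 0.2,"z": 0,"turn": 0},{"grip": 0.1,"x": 0,"y": 0.3,"z": 0,"turn": 0},{"grip": 0.1,"x": 0,"y": 0.3,"z": 0,"turn": 0}])

```text
time_s: 8.7
ee_pos: [0.4981, -0.026, 0.0587]
eef_rot: [0.495, -0.503, 0.498, 0.504]
force: [2.8, 1.1, -2.2]
finger_gap: 0.0177
```

apply_moves(rows=[{"grip": 0.1,"x": 0,"y": 0.06,"z": 0,"turn": 0},{"grip": 0.1,"x": 0,"y": 0.12,"z": 0,"turn": 0},{"grip": 0.1,"x": 0,"y": 0.12,"z": 0,"turn": 0}])

```text
time_s: 9.0
ee_pos: [0.4978, -0.026, 0.0592]
eef_rot: [-0.497, 0.505, -0.496, -0.502]
force: [13.0, 2.4, -6.0]
finger_gap: 0.0175
```

Run:
```python
from h import *
from plant import *
goto([0.49,-0.027,0.058],0.014)
p,d=grab_frame("top"); cv2.imwrite(f"pics/top9.png",p[...,::-1])
i=cv2.imread("pics/top9.png")
cv2.imwrite("pics/t9c.png",cv2.resize(i[170:270,270:370],None,fx=6,fy=6,interpolation=cv2.INTER_CUBIC))
```

```text
pos [ 0.4978 -0.026   0.0592] gap 0.0175 F [12.98  2.41 -6.  ] t 9.0
x(tool): [ 0.002 -0.002 -1.   ] y: [-1.    -0.014 -0.002] z: [-0.014  1.    -0.002]
shift units x,y,z: [ 0.049  0.313 -0.034]
y=-rodx turn -0.0
y=+rodx turn 180.0
```

View pics/t9c.png

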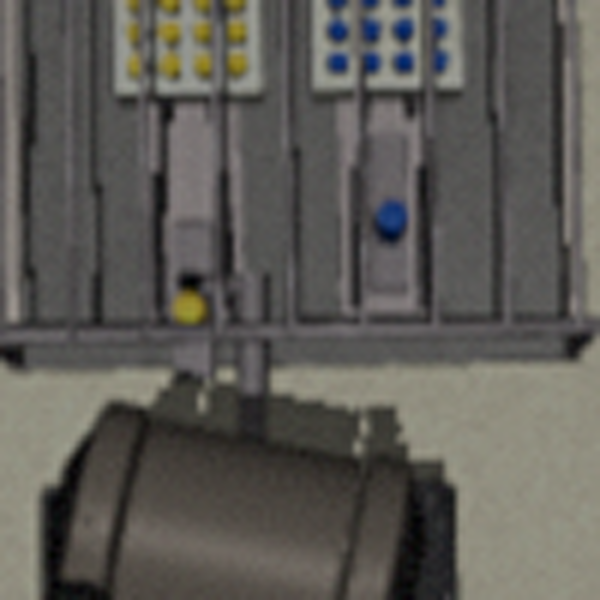

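apply_moves(rows=[{"grip": 0.1,"x": 0,"y": 0.08,"z": 0,"turn": 0},{"grip": 0.1,"x": 0,"y": 0.16,"z": 0,"turn": 0},{"grip": 0.1,"x": 0,"y": 0.16,"z": 0,"turn": 0}])

```text
time_s: 9.35
ee_pos: [0.4977, -0.0262, 0.0601]
eef_rot: [-0.499, 0.507, -0.494, -0.5]
force: [14.4, 3.5, -6.0]
finger_gap: 0.0175
```

Run:
```python
from h import *
from plant import *
goto([0.51,-0.027,0.058],0.014)
cp=camera_params('top')
k=lambda u,v:(270+(u+.5)/6-.5,170+(v+.5)/6-.5)
p,d=grab_frame("top"); cv2.imwrite(f"pics/top10.png",p[...,::-1])
for n in ("top0","top9","top10"):
    i=cv2.imread(f"pics/{n}.png"); h=cv2.cvtColor(i,cv2.COLOR_BGR2HSV)
    m=((h[...,0]>20)&(h[...,0]<35)&(h[...,1]>120)&(h[...,2]>80)).astype(np.uint8); m[:195]=0;m[230:]=0;m[:,:295]=0;m[:,308:]=0
    v,u=np.nonzero(m); print(n,u.mean(),v.mean(),atz(cp,[(u.mean(),v.mean())],.075).round(4))
```

```text
pos [ 0.4977 -0.0262  0.0601] gap 0.0175 F [14.44  3.5  -6.03] t 9.35
x(tool): [ 0.011 -0.002 -1.   ] y: [-1.    -0.014 -0.011] z: [-0.014  1.    -0.003]
shift units x,y,z: [ 0.091 -0.492 -0.04 ]
y=-rodx turn -0.02
y=+rodx turn 179.98
top0 300.85714285714283 208.1904761904762 [[0.66   0.0067 0.075 ]]
top9 301.09090909090907 220.9090909090909 [[0.6227 0.0058 0.075 ]]
top10 301.09090909090907 220.9090909090909 [[0.6227 0.0058 0.075 ]]
```

apply_moves(rows=[{"grip": 0.1,"x": 0,"y": -0.2,"z": 0,"turn": 0},{"grip": 0.1,"x": 0,"y": -0.4,"z": 0,"turn": 0},{"grip": 0.1,"x": 0,"y": -0.45,"z": 0,"turn": 0},{"grip": 0.1,"x": 0,"y": -0.45,"z": -0.4,"turn": 0},{"grip": 0.1,"x": 0,"y": -0.45,"z": -0.8,"turn": 0},{"grip": 0.1,"x": 0,"y": -0.45,"z": -1.2,"turn": 0},{"grip": 0.1,"x": 0,"y": -0.45,"z": -1.2,"turn": 0}])

```text
time_s: 10.1
ee_pos: [0.5093, -0.0577, 0.0604]
eef_rot: [-0.499, 0.506, -0.495, -0.499]
force: [0.4, 0.2, -2.2]
finger_gap: 0.0181
```

Run:
```python
from h import *
from plant import *
p,d=grab_frame("top"); cv2.imwrite(f"pics/top11.png",p[...,::-1])
goto([0.43,-0.056,0.08],-0.015)
i=cv2.imread("pics/top11.png")
cv2.imwrite("pics/t11c.png",cv2.resize(i[170:270,270:370],None,fx=6,fy=6,interpolation=cv2.INTER_CUBIC))
```

```text
pos [ 0.5092 -0.0571  0.0603] gap 0.018 F [-0.31  0.4  -1.89] t 10.15
x(tool): [ 0.011 -0.002 -1.   ] y: [-1.    -0.012 -0.011] z: [-0.012  1.    -0.003]
shift units x,y,z: [-0.822  3.158  0.078]
y=-rodx turn 1.54
y=+rodx turn -178.46
```

View pics/t11c.png

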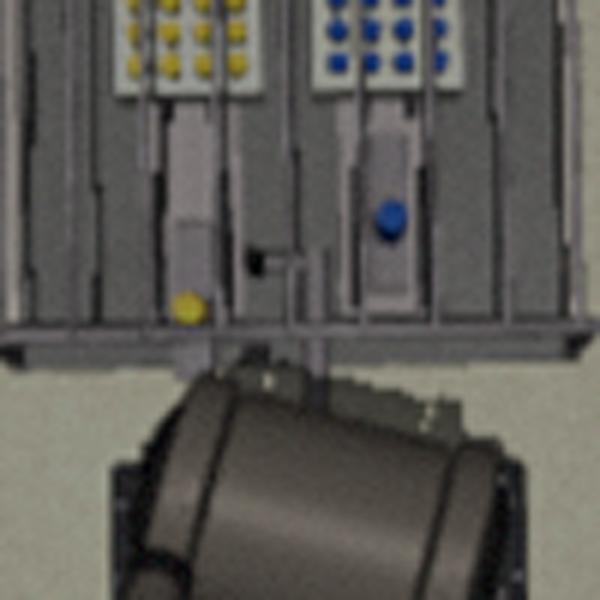

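apply_moves(rows=[{"grip": 0.1,"x": 0,"y": 0.7,"z": 0,"turn": 0},{"grip": 0.1,"x": 0,"y": 1.6,"z": 0,"turn": 0},{"grip": 0.1,"x": 0,"y": 2.6,"z": 0,"turn": 0},{"grip": 0.1,"x": 0,"y": 3.4,"z": 0,"turn": 0},{"grip": 0.1,"x": -1,"y": 3.4,"z": 0,"turn": 0},{"grip": 0.1,"x": -2,"y": 3.4,"z": 1,"turn": 0},{"grip": 0.1,"x": -3,"y": 3.4,"z": 3,"turn": 1.5},{"grip": 0.1,"x": -3.5,"y": 3.3,"z": 5,"turn": 1.5},{"grip": 0.1,"x": -3.5,"y": 3.2,"z": 7,"turn": 1.5},{"grip": 0.1,"x": -3.5,"y": 3.2,"z": 9,"turn": 1.5},{"grip": 0.1,"x": -3.5,"y": 3.2,"z": 11,"turn": 1.5},{"grip": 0.1,"x": -3.5,"y": 3.2,"z": 12.5,"turn": 1.5}])

```text
time_s: 11.35
ee_pos: [0.4239, 0.2572, 0.1464]
eef_rot: [0.506, -0.5, 0.501, 0.493]
force: [1.8, -1.0, -1.5]
finger_gap: 0.0178
```

Run:
```python
from h import *
from plant import *
goto([0.4285,0.285,0.13],-0.012)
```

```text
pos [0.4239 0.2572 0.1464] gap 0.0178 F [ 1.84 -0.99 -1.5 ] t 11.35
x(tool): [ 0.011 -0.002 -1.   ] y: [-1.     0.014 -0.011] z: [ 0.014  1.    -0.002]
shift units x,y,z: [ 0.655 -0.162  1.117]
y=-rodx turn -0.1
y=+rodx turn 179.9
```

apply_moves(rows=[{"grip": 0.1,"x": 0,"y": -0.16,"z": 0.6,"turn": 0},{"grip": 0.1,"x": 0,"y": -0.16,"z": 1.1,"turn": 0},{"grip": 0.1,"x": 0,"y": -0.16,"z": 1.1,"turn": 0},{"grip": 0.1,"x": 0,"y": -0.16,"z": 1.1,"turn": 0},{"grip": 0.1,"x": 0,"y": -0.16,"z": 1.1,"turn": 0}])

```text
time_s: 11.85
ee_pos: [0.4282, 0.2834, 0.1463]
eef_rot: [0.506, -0.5, 0.502, 0.493]
force: [0.1, 0.3, -1.3]
finger_gap: 0.0182
```

Run:
```python
from h import *
from plant import *
st=r.read_state()
for n in ("wrist","scene","top"):
    p,d=grab_frame(n); cv2.imwrite(f"pics/{n}12.png",p[...,::-1]); np.save(f"pics/{n}12d.npy",d)
np.savez("pics/w12.npz",pos=st['ee_pos'],rot=st['eef_rot'])
goto([0.4285,0.285,0.13],-0.012)
i=cv2.imread("pics/top12.png")
cv2.imwrite("pics/t12c.png",cv2.resize(i[220:340,140:280],None,fx=5,fy=5,interpolation=cv2.INTER_CUBIC))
s=cv2.imread("pics/scene12.png")
cv2.imwrite("pics/s12c.png",cv2.resize(s[220:400,370:570],None,fx=3.3,fy=3.3,interpolation=cv2.INTER_CUBIC))
```

```text
pos [0.4284 0.2837 0.1465] gap 0.0179 F [-0.19 -0.06 -1.76] t 12.0
x(tool): [ 0.011 -0.002 -1.   ] y: [-1.     0.015 -0.011] z: [ 0.015  1.    -0.002]
shift units x,y,z: [0.659 0.005 0.054]
y=-rodx turn -0.18
y=+rodx turn 179.82
```

View pics/t12c.png

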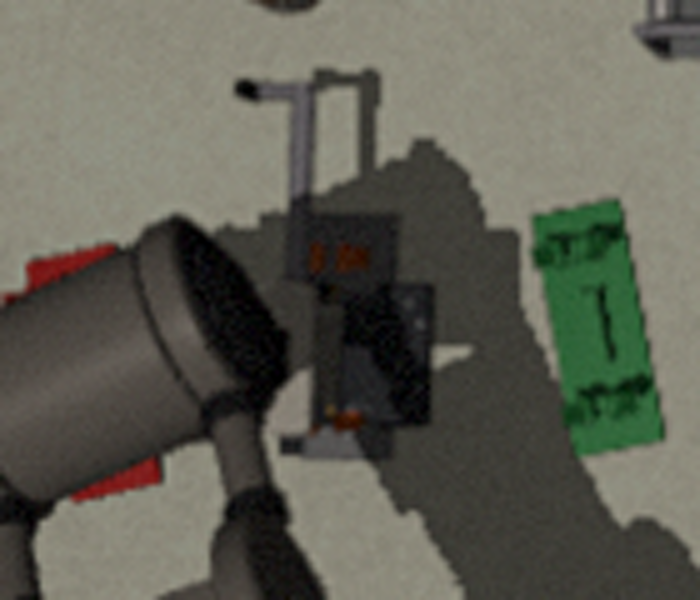

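View pics/wrist12.png

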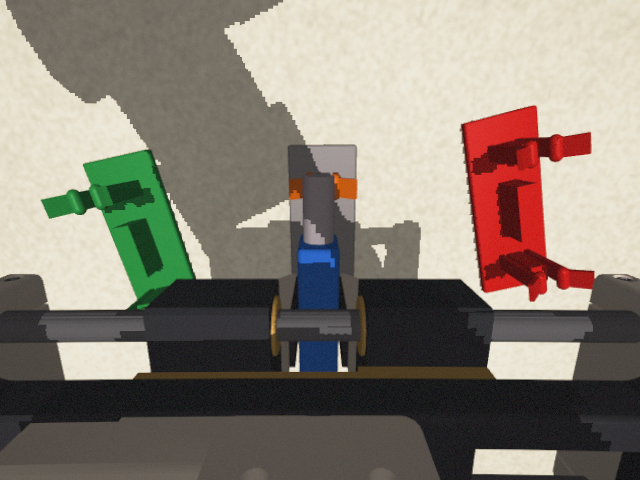

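View pics/s12c.png

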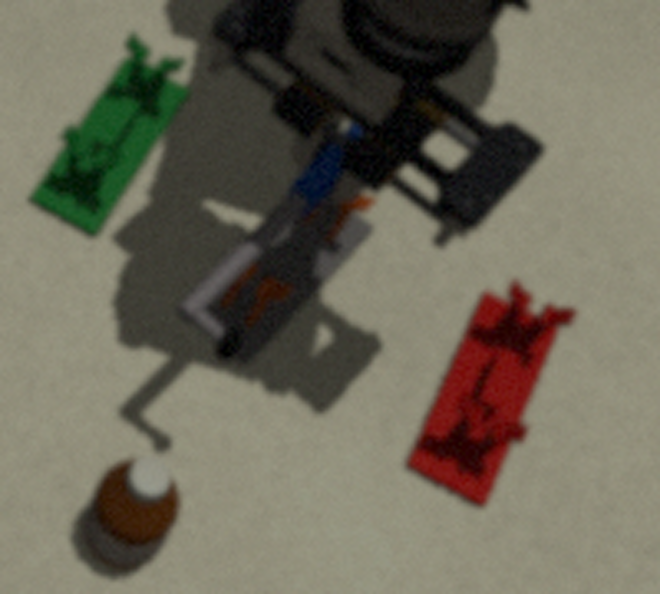

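Run:
```python
from h import *
from plant import *
f=np.load("pics/w12.npz"); st=dict(ee_pos=f['pos'],eef_rot=f['rot']); cp=camera_params('wrist')
C=cloud(cp,np.load("pics/wrist12d.npy"),st); im=cv2.imread("pics/wrist12.png")
print("rail far corners",atz(cp,[(288,145),(356,145)],.008,st).round(4).tolist())
print("rail sides",atz(cp,[(288,215),(356.5,215)],.008,st).round(4).tolist())
print("clip outer z66",atz(cp,[(289,188),(357,187)],.066,st).round(4).tolist())
for u,v in [(295,190),(350,188),(318,185),(318,200),(318,225),(318,255),(318,300)]: print((u,v),C[v,u].round(4))
# bar edges at rows
print("bar edges",atz(cp,[(302,215),(334,215),(298,262),(339,262)],[.142,.142,.156,.156],st).round(4).tolist())
print("bar end",atz(cp,[(318,174)],.149,st).round(4))
ct=camera_params('top'); Ct=cloud(ct,np.load("pics/top12d.npy"))
k=lambda u,v:(140+(u+.5)/5-.5,220+(v+.5)/5-.5)
print("stub top",atz(ct,[k(247,88)],.156).round(4),"bar",atz(ct,[k(303,110),k(299,190)],.149).round(4).tolist())
for p in [(303,100),(302,120),(301,150),(300,180),(247,88)]:
    u,v=k(*p); print(p,Ct[int(round(v)),int(round(u))].round(4))
cv2.imwrite("pics/w12c.png",cv2.resize(im[130:270,270:380],None,fx=5,fy=4.2,interpolation=cv2.INTER_CUBIC))
```

```text
rail far corners [[0.3551, 0.2597, 0.008], [0.3559, 0.314, 0.008]]
rail sides [[0.4119, 0.2574, 0.008], [0.4128, 0.3153, 0.008]]
clip outer z66 [[0.3821, 0.2643, 0.066], [0.3821, 0.309, 0.066]]
(295, 190) [0.3834 0.2683 0.0664]
(350, 188) [0.3827 0.3044 0.0662]
(318, 185) [0.3711 0.2838 0.1472]
(318, 200) [0.3772 0.2837 0.1483]
(318, 225) [0.3882 0.2835 0.1473]
(318, 255) [0.3991 0.2834 0.1552]
(318, 300) [0.4196 0.2831 0.1552]
bar edges [[0.3848, 0.2765, 0.142], [0.385, 0.2906, 0.142], [0.4018, 0.275, 0.156], [0.4021, 0.2921, 0.156]]
bar end [[0.3664 0.2839 0.149 ]]
stub top [[0.5677 0.3092 0.156 ]] bar [[0.5562, 0.28, 0.149], [0.5122, 0.2812, 0.149]]
(303, 100) [0.5606 0.2806 0.1492]
(302, 120) [0.5498 0.2811 0.1462]
(301, 150) [0.5331 0.2799 0.1495]
(300, 180) [0.5165 0.2789 0.1517]
(247, 88) [0.5683 0.3092 0.156 ]
```

View pics/w12c.png

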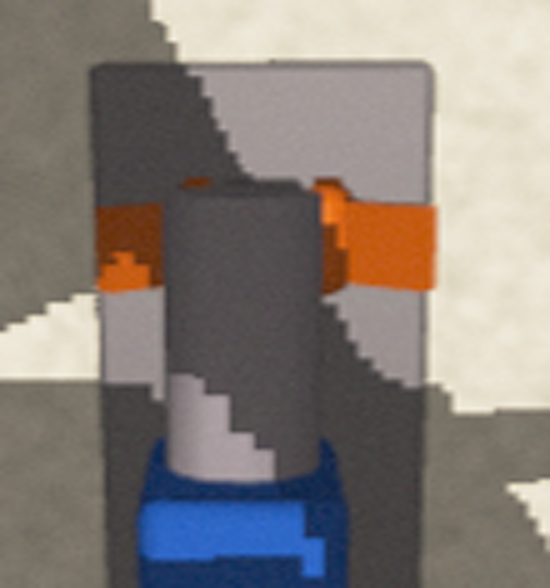

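apply_moves(rows=[{"grip": 0.1,"x": 0,"y": -0.07,"z": 0.1,"turn": 0},{"grip": 0.1,"x": 0.7,"y": -0.07,"z": 0.1,"turn": 0},{"grip": 0.1,"x": 1.4,"y": -0.07,"z": 0.1,"turn": 0},{"grip": 0.1,"x": 2.0,"y": -0.07,"z": 0.1,"turn": 0},{"grip": 0.1,"x": 2.2,"y": -0.07,"z": 0.1,"turn": 0},{"grip": 0.1,"x": 2.2,"y": -0.07,"z": 0.1,"turn": 0},{"grip": 0.1,"x": 2.2,"y": -0.07,"z": 0.1,"turn": 0}], squeeze=60)

```text
time_s: 12.7
ee_pos: [0.4313, 0.2862, 0.0921]
eef_rot: [0.506, -0.5, 0.501, 0.493]
force: [0.9, 0.2, -1.5]
finger_gap: 0.0176
```

Run:
```python
from h import *
from plant import *
st=r.read_state()
p,d=grab_frame("wrist"); cv2.imwrite(f"pics/w13.png",p[...,::-1])
goto([0.4298,0.2863,0.0555],-0.013)
i=cv2.imread("pics/w13.png")
cv2.imwrite("pics/w13c.png",cv2.resize(i[110:300,250:400],None,fx=4,fy=3.1,interpolation=cv2.INTER_CUBIC))
```

```text
pos [0.4314 0.2863 0.0923] gap 0.0175 F [-0.14 -0.66 -1.4 ] t 12.75
x(tool): [ 0.013 -0.001 -1.   ] y: [-1.     0.015 -0.013] z: [ 0.015  1.    -0.001]
shift units x,y,z: [1.471 0.081 0.002]
y=-rodx turn -0.13
y=+rodx turn 179.87
```

View pics/w13c.png

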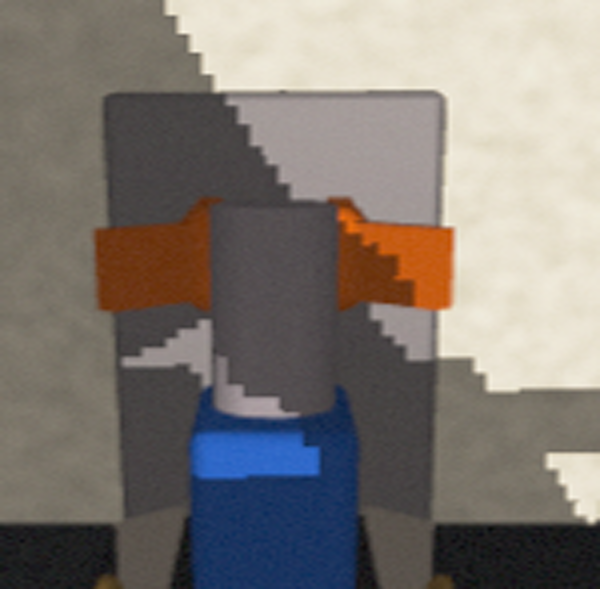

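The bar (centre 273) is centred over the clip (centre 274), so I'll press down.

apply_moves(rows=[{"grip": 0.1,"x": 0.25,"y": 0.06,"z": 0,"turn": 0},{"grip": 0.1,"x": 0.4,"y": 0.06,"z": 0,"turn": 0},{"grip": 0.1,"x": 0.55,"y": 0.06,"z": 0,"turn": 0},{"grip": 0.1,"x": 0.7,"y": 0.06,"z": 0,"turn": 0},{"grip": 0.1,"x": 0.85,"y": 0.06,"z": 0,"turn": 0},{"grip": 0.1,"x": 1.0,"y": 0.06,"z": 0,"turn": 0}])

```text
time_s: 13.35
ee_pos: [0.4305, 0.2864, 0.0672]
eef_rot: [0.507, -0.5, 0.501, 0.493]
force: [-0.9, -0.0, 6.6]
finger_gap: 0.0175
```

apply_moves(rows=[{"grip": 0.1,"x": 0.15,"y": 0,"z": 0,"turn": 0},{"grip": 0.1,"x": 0.3,"y": 0,"z": 0,"turn": 0},{"grip": 0.1,"x": 0.45,"y": 0,"z": 0,"turn": 0},{"grip": 0.1,"x": 0.5,"y": 0,"z": 0,"turn": 0},{"grip": 0.1,"x": 0.5,"y": 0,"z": 0,"turn": 0}])

```text
time_s: 13.85
ee_pos: [0.4305, 0.2864, 0.0546]
eef_rot: [0.507, -0.5, 0.501, 0.493]
force: [-0.1, -0.5, 1.5]
finger_gap: 0.0176
```

Run:
```python
from h import *
from plant import *
st=r.read_state()
p,d=grab_frame("wrist"); cv2.imwrite(f"pics/w14.png",p[...,::-1])
goto([0.4298,0.2863,0.0555],-0.013)
C=cloud(camera_params('wrist'),d,st)
i=cv2.imread("pics/w14.png")
cv2.imwrite("pics/w14c.png",cv2.resize(i[110:300,250:400],None,fx=4,fy=3.1,interpolation=cv2.INTER_CUBIC))
for v in range(165,300,10): print(v,C[v,318].round(4))
```

```text
pos [0.4305 0.2864 0.0546] gap 0.0174 F [-0.45 -0.3   1.62] t 13.9
x(tool): [ 0.013 -0.001 -1.   ] y: [-1.     0.015 -0.013] z: [ 0.015  1.    -0.001]
shift units x,y,z: [-0.035  0.027 -0.003]
y=-rodx turn -0.13
y=+rodx turn 179.87
165 [0.3681 0.2868 0.0075]
175 [0.3698 0.2868 0.0495]
185 [0.3733 0.2868 0.0566]
195 [0.3773 0.2867 0.0572]
205 [0.3817 0.2866 0.056 ]
215 [0.3858 0.2866 0.0571]
225 [0.3904 0.2865 0.0558]
235 [0.3949 0.2864 0.0557]
245 [0.3987 0.2864 0.058 ]
255 [0.4014 0.2864 0.0636]
265 [0.4059 0.2863 0.0632]
275 [0.4104 0.2862 0.0632]
285 [0.415  0.2861 0.0634]
295 [0.4197 0.2861 0.0633]
```

View pics/w14c.png

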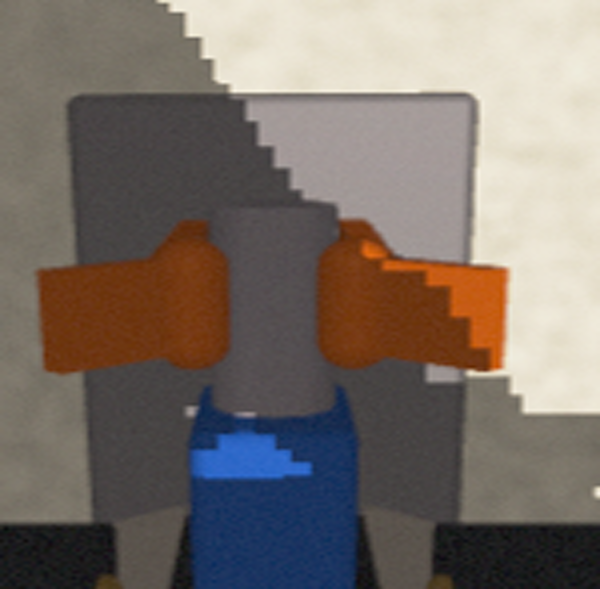

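apply_moves(rows=[{"grip": 0.1,"x": 0.1,"y": 0,"z": 0,"turn": 0},{"grip": 0.1,"x": 0.1,"y": 0,"z": 0,"turn": 0}])

```text
time_s: 14.1
ee_pos: [0.4305, 0.2864, 0.0546]
eef_rot: [0.507, -0.5, 0.5, 0.493]
force: [-8.2, -4.3, 25.8]
finger_gap: 0.0177
```

apply_moves(rows=[{"grip": 0.1,"x": 0,"y": 0,"z": 0,"turn": 0},{"grip": 0.5,"x": 0,"y": 0,"z": 0,"turn": 0},{"grip": 0.5,"x": 0,"y": 0,"z": 0,"turn": 0},{"grip": 0.5,"x": 0,"y": 0,"z": 0,"turn": 0},{"grip": 0.5,"x": 0,"y": 0,"z": 0,"turn": 0},{"grip": 0.5,"x": 0,"y": 0,"z": 0,"turn": 0},{"grip": 0.5,"x": 0,"y": 0,"z": 0,"turn": 0}])

```text
time_s: 14.8
ee_pos: [0.4305, 0.2864, 0.0544]
eef_rot: [0.507, -0.5, 0.5, 0.493]
force: [-0.2, 0.4, -0.0]
finger_gap: 0.0457
```

apply_moves(rows=[{"grip": 0.5,"x": -0.5,"y": 0,"z": 0,"turn": 0},{"grip": 0.5,"x": -1.5,"y": 0,"z": 0,"turn": 0},{"grip": 0.5,"x": -3,"y": 0,"z": 0,"turn": 0},{"grip": 0.5,"x": -4.5,"y": 0,"z": 0,"turn": 0},{"grip": 0.5,"x": -6,"y": 0.7,"z": 0,"turn": 0},{"grip": 0.5,"x": -6.5,"y": 1.2,"z": 0,"turn": 0},{"grip": 0.5,"x": -6.5,"y": 1.2,"z": 0,"turn": 0},{"grip": 0.5,"x": -6.5,"y": 1.2,"z": 0,"turn": 0}])

```text
time_s: 15.6
ee_pos: [0.3983, 0.287, 0.2168]
eef_rot: [0.507, -0.5, 0.5, 0.492]
force: [0.7, -0.5, -0.3]
finger_gap: 0.0458
```

Run:
```python
from h import *
from plant import *
st=r.read_state()
p,d=grab_frame("wrist"); cv2.imwrite(f"pics/w15.png",p[...,::-1]); np.savez("pics/w15.npz",d=d,pos=st['ee_pos'],rot=st['eef_rot'])
p,d=grab_frame("scene"); cv2.imwrite(f"pics/scene15.png",p[...,::-1]); np.save("pics/scene15d.npy",d)
p,d=grab_frame("top"); cv2.imwrite(f"pics/top15.png",p[...,::-1]); np.save("pics/top15d.npy",d)
goto([0.4298,0.2863,0.0555],-0.013)
s=cv2.imread("pics/scene15.png"); t=cv2.imread("pics/top15.png")
a=cv2.resize(s[230:350,390:510],(400,400),interpolation=cv2.INTER_CUBIC)
b=cv2.resize(t[220:330,160:270],(400,400),interpolation=cv2.INTER_CUBIC)
cv2.imwrite("pics/st15.png",np.hstack([a,b]))
```

```text
pos [0.3983 0.2867 0.2154] gap 0.0459 F [-0.35 -0.11 -0.23] t 15.75
x(tool): [ 0.012 -0.002 -1.   ] y: [-1.     0.015 -0.012] z: [ 0.015  1.    -0.002]
shift units x,y,z: [ 6.41  -1.182  0.018]
y=-rodx turn -0.13
y=+rodx turn 179.87
```

View pics/w15.png

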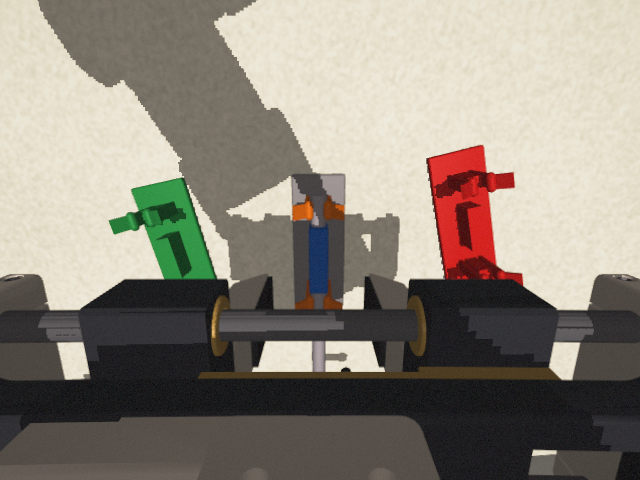

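View pics/st15.png

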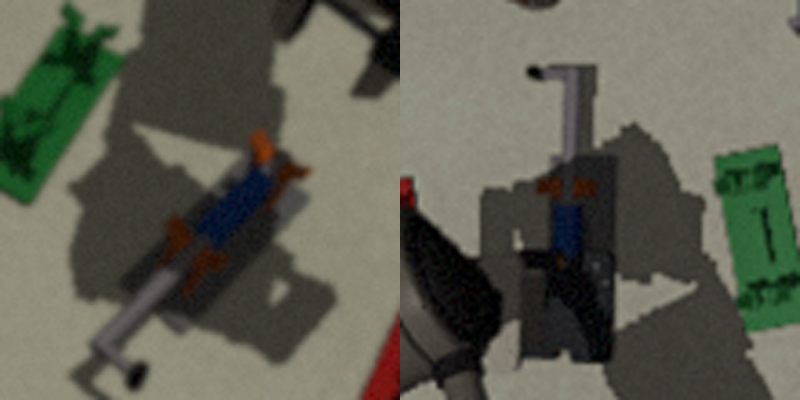

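Run:
```python
from h import *
from plant import *
f=np.load("pics/w15.npz"); st=dict(ee_pos=f['pos'],eef_rot=f['rot']); cp=camera_params('wrist'); C=cloud(cp,f['d'],st)
im=cv2.imread("pics/w15.png"); h=cv2.cvtColor(im,cv2.COLOR_BGR2HSV)
m=(h[...,0]>100)&(h[...,0]<130)&(h[...,1]>140); m[:190]=0;m[308:]=0;m[:,:295]=0;m[:,345:]=0
P=C[m]; P=P[(P[:,2]>.055)&(P[:,2]<.075)]; print("handle",P.min(0).round(4),P.max(0).round(4),np.median(P,0).round(4))
for v in (210,216,222,297,303,345,355,365): print("bar",v,C[v,319].round(4))
ct=camera_params('top'); Ct=cloud(ct,np.load("pics/top15d.npy"))
for v in range(240,268,3): 
    row=Ct[v,200:215]; j=row[:,2].argmax(); print(v,row[j].round(4))
i=cv2.imread("pics/top15.png"); hh=cv2.cvtColor(i,cv2.COLOR_BGR2HSV)
for n,lo,hi,u0,u1 in(("yel",20,35,295,308),("blue",100,125,328,342)):
    for nm in ("top0","top15"):
        hh=cv2.cvtColor(cv2.imread(f"pics/{nm}.png"),cv2.COLOR_BGR2HSV)
        mm=((hh[...,0]>lo)&(hh[...,0]<hi)&(hh[...,1]>120)); mm[:195]=0;mm[230:]=0;mm[:,:u0]=0;mm[:,u1:]=0
        v,u=np.nonzero(mm); print(n,nm,atz(ct,[(u.mean(),v.mean())],.075).round(4))
```

```text
handle [0.3982 0.2772 0.056 ] [0.4614 0.2946 0.0658] [0.4273 0.286  0.0635]
bar 210 [0.3829 0.2875 0.0566]
bar 216 [0.3886 0.2874 0.0559]
bar 222 [0.3942 0.2873 0.0561]
bar 297 [0.4687 0.2862 0.0576]
bar 303 [0.4761 0.2861 0.0557]
bar 345 [0.5229 0.2855 0.0564]
bar 355 [0.5348 0.2853 0.0561]
bar 365 [0.5462 0.2852 0.0569]
240 [0.5677 0.2893 0.06  ]
243 [0.5591 0.2839 0.057 ]
246 [0.5501 0.2862 0.0589]
249 [0.5413 0.2863 0.0578]
252 [0.5325 0.2859 0.0585]
255 [0.5236 0.2854 0.06  ]
258 [0.5148 0.2856 0.0585]
261 [0.506  0.2855 0.0579]
264 [0.4973 0.2886 0.0566]
267 [0.4884 0.2851 0.0582]
yel top0 [[0.6579 0.0061 0.075 ]]
yel top15 [[0.6221 0.0055 0.075 ]]
blue top0 [[ 0.6659 -0.0926  0.075 ]]
blue top15 [[ 0.6657 -0.0924  0.075 ]]
```

```bash
python3 -c "
from plant import *
print(job_done())"
```

```text
the job is handed in; nothing more can be done
None
```

I drew the yellow bolt to its stop with the hooked rod, pressed the rod into both orange clips the same way up, let go, and handed the job in at about 15.8 s. The hand-in reports no verdict.

**Yellow bolt:**
- The knob moved about 37 mm forward, and the pull then rose to 13–14 N with no further motion.
- That fits the 45 mm stop only if the bolt started near 8 mm. I had no joint reading to confirm it.
- In the last top view the knob was still forward, about 16 mm behind the shelf's front bar, and the blue knob had not moved (0.2 mm, measurement noise).

**Rod in the clips:**
- The top of the bar measured about 56–57 mm above the table along its length, against 57 mm when fully home, so the rod lies level. The top camera read 1–2 mm higher.
- The handle was centred lengthwise to about 0.2 mm by the wrist camera, and within about 1 mm sideways.
- A last push met 26 N on the rest. After I opened the fingers and backed away, the wrist force read near zero.

**Disagreements:** The two cameras differed by 1–2 mm sideways on the rail; I corrected for this before pressing. The hand kept a pitch of about 0.7° from the pull, but the rod still seated level.

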